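# Mix the sample on the touch mixer

## Robot

A 7-joint arm with a two-finger parallel gripper is mounted at the origin on the work surface. World frame = base frame: x ahead of the robot, y to its left, z up, the work surface at z = 0. Lengths are in m, angles in rad, forces in N, time in s.
With the tool pointing down it reaches from about 0.425 to 0.825 m from the base axis. Payload 3.6 kg.
Tool frame: the origin (TCP) lies where the fingers leave the gripper's body, on its centre line; the fingertips stand 73 mm ahead of it and the grasp point (between the pads) lies 54 mm ahead of it; x points along the fingers, y is the direction in which the jaws open and shut, and the axes are right-handed (so a half turn about x gives the same grasp; the last joint's range is limited). The gripper opens to 85 mm and grips with 20 to 120 N. Pads are 22 mm wide; open, the fingers measure 114 mm over their backs; the gripper's body (76 mm by 85 mm) begins 54 mm behind the grasp point. The pads swing forward as they close: fully open they stand 13 mm farther back than shut.
Start: joints at [-0.026, 0.615, -0.013, 1.423, 0.008, 1.103, -0.04], TCP at [0.65, 0, 0.304] pointing down, gripper open.
Joint ranges: [-3.12, 3.12], [-0.3, 2.06], [-1.34, 1.32], [0.26, 2.42], [-1.36, 4.5], [0.01, 1.98], [-2.84, 2.84]. Speed limits (rad/s): [2.79, 2.79, 3.14, 3.14, 3.14, 3.14, 3.14].

## Interface

Orientations are given as a unit quaternion [x, y, z, w].
In Python, from station import arm, snapshot, camera_info, ticket gives the robot as it stands. Calls block until the motion is done:
- arm.movep(position, orientation): joint-space move of the TCP to a pose.
- arm.line_to(position, velocity=0.15, ori=None): straight line of the TCP; ori=None keeps the orientation; velocity is the mean speed in m/s.
- arm.move_j(angles): joint-space move.
- arm.move_gripper(opening, effort=None): opening from 0.0 (shut) to 1.0 (fully open); effort is the grip in N (None keeps the last); returns when the fingers have stopped.
- arm.pause(seconds).
- arm.ik(position, orientation): joint angles nearest the present ones, or None.
- snapshot(name): name is "scene" or "side" or "wrist"; returns the picture (400x640x3 uint8, blue, green, red); there is no depth.
- camera_info(name): a dict with "fx", "fy", "cx", "cy" (pixels), "dist_coeffs" ([k1, k2, p1, p2, k3] as OpenCV has them; the pictures are not rectified), "R" (3x3) and "t" (3): a world point X has camera coordinates R X + t; the wrist camera has in their place "T_tool_cam" (4x4, takes a point from camera to tool coordinates, whose origin is the TCP and whose axes are the tool frame's). Camera axes: x right, y down, z forward; pixel columns grow to the right and rows downward; lengths in m; the calibration is good to about 2 mm. A picture is of the moment at which its call begins: read the wrist's pose just before it. camera_info takes no time and is no camera call.
A pose or a line that the arm cannot do raises arm.MotionError and nothing moves.
- ticket.finish_job(): hands the job in, once; it reports no verdict.
Readings, each from a call of its own:
- arm.read_time(): time.
- arm.read_joint_positions(): joint angles.
- arm.read_dq(): joint speeds.
- arm.read_effort(): joint torques, N m.
- arm.read_tool_pos(): TCP position.
- arm.read_eef_rot(): TCP orientation.
- arm.read_ft_force(): force on the tool from outside, world axes, zero at the start.
- arm.read_wrist_torque(): the same for the moment, N m.
- arm.read_opening(): opening from 0.0 (shut) to 1.0 (fully open).
Only numpy, scipy, OpenCV 4.12 (cv2) and the standard library are available. Lean on these libraries where they do the work, as an engineer would, in place of code of your own. Each camera call takes 0.05 s, during which the arm holds its last target.

## Task

Set the mixer's speed dial so that its pointer line is at the black tab of the marker ring, then take the tall tube out of the rack, stand it upright in the mixer's rubber cup and press the spring-loaded cup down about half of its 14 mm travel, as the touch mixer only runs properly there. Finish while still holding: keep the tube gripped and the cup pressed half-way, do not let go and do not put the tube down. Leave the marker ring, the two short tubes and the white jar as they are.

Things in the scene. Friction and masses are not known exactly. Their poses are not given: they have to be found in the camera images.
- mixer: Touch mixer fixed to the bench, white housing 220 mm (x) by 150 mm (y), flat deck 76 mm high. Origin: centre of its underside. Its own -x end carries the dial with its marker ring (axis 58 mm to -x of the origin), its +x end the rubber cup (axis 55 mm to +x of the origin). Its yaw varies. Mixer and rack may stand either way round, one left and one right.
- dial (a joint): Angle of the speed dial about its vertical axis, rad, 0 to 2.4; grows as the dial turns clockwise seen from above. At 0 the pointer points along the mixer's -x. Turns with slight friction (0.04 N m) and stays where left. The dial is set when this value equals that of marker.
- dial_grip (a point): Black dial: upright bar grip 42 mm long, 14 mm thick, with vertical sides, standing on a 44 mm disc; top of the bar 120.5 mm above the bench. This point lies on the turning axis, 113.5 mm above the bench, 7 mm below the bar's top. Its x axis runs along the bar, which turns with the dial; the white pointer line is on the bar's top, at the bar's -x end. The bar is free on both sides down to 90 mm above the bench.
- marker (a joint): Angle of the marker ring under the dial, rad, same zero and sense as dial (always 0.7 to 1.5 rad clockwise of the dial's start). The ring is stiff and must not be turned.
- marker_tip (a point): Top of the black tab (11 x 5 mm, 5 mm high) on the aluminium marker ring (94 mm across) round the dial, 40 mm from the dial axis and 84 mm above the bench; the dial's pointer line must point to it. Its -x axis points outwards from the dial axis.
- cup (a joint): How far the rubber cup is pressed down, m: 0 free (up), 0.014 at its stop. A spring pushes it up with 4 N at 0, growing by 0.5 N per mm: 7.5 N at half travel (0.007), 11 N at the stop.
- cup_floor (a point): Centre of the inner floor of the round black rubber cup, 114 mm above the bench when free; it goes down with the cup. Cup: 54 mm across, mouth 46 mm wide inside, rim 16 mm above the inner floor, inner floor about 38 mm across. The mouth looks up.
- tall_grip (a point): The tall sample tube, standing upright and loose in one of the rack's three places (which one varies): 112 mm tall, 29 mm across, its blue cap (top 18 mm) just as wide, blunt conical foot 16 mm across, 42 to 84 g. This point is on its axis, 90 mm above its foot, 22 mm below the top of the cap, a good place to grip; z axis up the tube. In the rack it is 96 mm above the bench.
- tall_tip (a point): Centre of the underside of the tall tube's foot (6 mm above the bench in the rack).
- rack: White tube rack fixed to the bench, 190 mm (its x) by 62 mm (its y), 40 mm high; origin: centre of its underside. Three 32 mm holes in a row along its x axis, at -60, 0 and +60 mm; tubes stand on its 6 mm floor. Its yaw varies. Both long sides are free, so a tube is best gripped across the rack (along its y).
- short_a_mid (a point): Centre of a short tube (72 mm tall, 29 mm across, same cap), in another place of the rack; leave alone.
- short_b_mid (a point): Centre of the other short tube (72 mm tall, 29 mm across, same cap) in the rack; leave alone.
- jar: White closed jar, 66 mm across, 85 mm high, loose, between and beyond mixer and rack; origin at its underside; leave alone.

How it is judged:
On the way, in this order (a step that is already met when the one before it is completed fails the run):
1. the dial's pointer is at the marker tab, the tall tube still in the rack (angle between the x axis of dial_grip and the x axis of marker_tip, either way round below 0.14 rad and distance of tall_grip from where it was at the start of the episode below 0.02 m), for 0.3 s.
2. the tall tube is lifted out of the rack (height (world z) of tall_tip above 0.045 m), for 0.1 s.
At the end, for the whole second after the job is handed in: The program ends holding, and through the next second: the dial points to the marker tab within 8 degrees; the tall tube is gripped in the fingers, upright within 11 degrees, its foot inside the cup within 15 mm of the cup's axis; the tube (not the hand) keeps the cup pressed down 4 to 10 mm (angle between the x axis of dial_grip and the x axis of marker_tip, either way round below 0.14 rad and value of joint cup between 0.004 and 0.01 m and horizontal distance between tall_tip and cup_floor below 0.015 m and distance between tall_tip and cup_floor below 0.016 m and angle between tall_tip's own z axis and vertical below 0.2 rad and contact force between the fingers and tall above 1 N and contact force between tall and cup above 3 N and contact force between each of the arm, the fingers and cup below 0.5 N); the arm keeps its last pose, push and grip.
It fails at once if a short tube was disturbed (distance of any of short_a_mid, short_b_mid from where it was at the start of the episode above 0.025 m).
It fails at once if the jar was pushed (distance of jar from where it was at the start of the episode above 0.03 m).
It fails at once if the marker ring was turned (distance of marker_tip from where it was at the start of the episode above 0.005 m).
It also fails if it takes over 51 s, if anything falls off the work surface, if the arm or the gripper's body presses on something with over 40 N, if the wrist force passes 120 N, or if a joint passes its speed limit or range.

## Working session

There is one attempt and no reset: what is moved stays moved. The work goes in short steps, each a Python script; the robot and the scene stay as the last script left them, time stands still between calls to the robot, and variables do not carry over. Pictures are saved under pics/ and viewed, and the job is handed in when it is done.

```bash
ls; mkdir -p pics
python3 - <<'E'
from station import arm, snapshot, camera_info, ticket
import cv2
print(arm.read_time())
for n in ["scene","side","wrist"]:
    cv2.imwrite(f"pics/{n}0.png",snapshot(n)); print(n,camera_info(n))
print(arm.read_tool_pos(),arm.read_eef_rot(),arm.read_time())
E
```

```text
pics
0.0
scene {'fx': 397.30763546399754, 'fy': 397.30763546399754, 'cx': 321.41945860021553, 'cy': 197.79036135163076, 'dist_coeffs': array([0.03140514, 0.        , 0.        , 0.        , 0.        ]), 'R': array([[ 0.83565394,  0.54912722, -0.01190772],
       [ 0.27392451, -0.43544966, -0.8575249 ],
       [-0.47607548,  0.71333225, -0.51430462]]), 't': array([-0.48330786, -0.07411311,  1.04879819])}
side {'fx': 413.1554052615734, 'fy': 413.1554052615734, 'cx': 318.5167083164144, 'cy': 207.41425828740745, 'dist_coeffs': array([-0.099835,  0.      ,  0.      ,  0.      ,  0.      ]), 'R': array([[ 0.99973013, -0.02121278,  0.00946974],
       [-0.008889  , -0.72593159, -0.68770947],
       [ 0.02146261,  0.68743971, -0.72592424]]), 't': array([-0.59807098,  0.054766  ,  0.96058037])}
wrist {'fx': 321.72522896042983, 'fy': 321.72522896042983, 'cx': 316.51096437795064, 'cy': 201.59362265745253, 'dist_coeffs': array([-0.04526216,  0.        ,  0.        ,  0.        ,  0.        ]), 'T_tool_cam': array([[ 3.51482009e-04, -3.23356613e-01,  9.46277114e-01,
        -7.12145934e-02],
       [ 9.99999724e-01,  7.33746191e-04, -1.20704841e-04,
         3.86270654e-04],
       [-6.55296520e-04,  9.46276895e-01,  3.23356781e-01,
        -8.38086254e-02],
       [ 0.00000000e+00,  0.00000000e+00,  0.00000000e+00,
         1.00000000e+00]])}
[6.49556646e-01 1.74124075e-05 3.03001628e-01] [ 0.4994988   0.50050406 -0.50048655  0.49950961] 0.15
```

View pics/scene0.png

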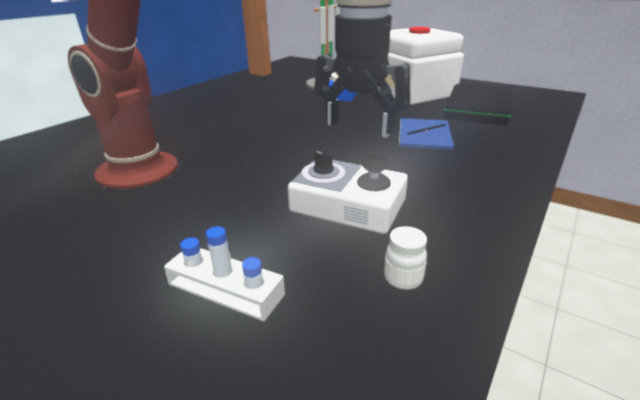

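View pics/side0.png

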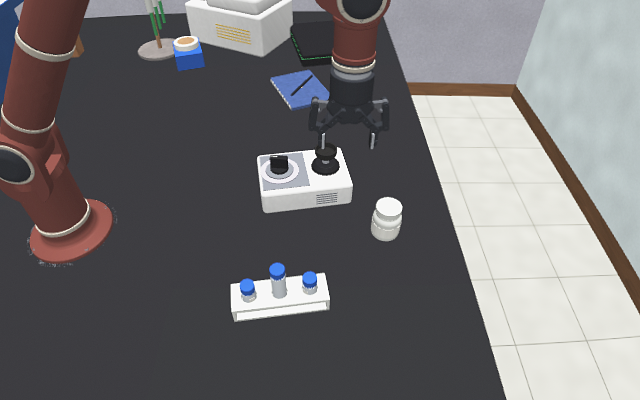

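View pics/wrist0.png

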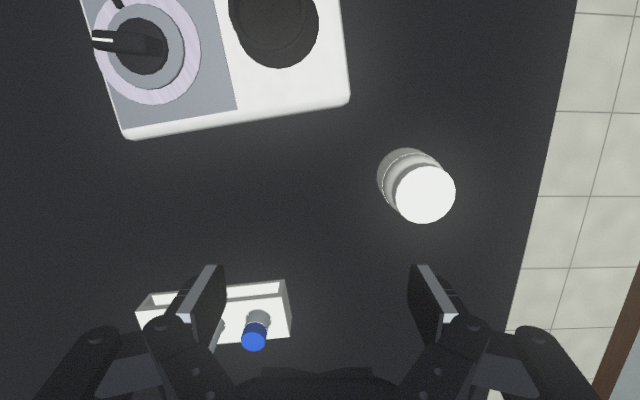

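The mixer is on the left (+y) with its dial to the robot's side. The rack is on the right, with the tall tube in its middle hole. I'll enlarge these areas.

```bash
cat > h.py <<'E'
from station import arm, snapshot, camera_info, ticket
import numpy as np, cv2
from scipy.spatial.transform import Rotation as Ro
from scipy.optimize import least_squares
def K(n):
    c=camera_info(n); return np.array([[c['fx'],0,c['cx']],[0,c['fy'],c['cy']],[0,0,1]]),np.array(c['dist_coeffs']),c
def extr(n,pose=None):
    k,d,c=K(n)
    if n!='wrist': return np.array(c['R']),np.array(c['t'])
    p,q=pose; R=Ro.from_quat(q).as_matrix(); T=c['T_tool_cam']
    Rc=R@T[:3,:3]; tc=R@T[:3,3]+np.array(p)
    return Rc.T,-Rc.T@tc
def ray(n,uv,z,pose=None):
    k,d,c=K(n);R,t=extr(n,pose)
    u=cv2.undistortPoints(np.array([[uv]],float),k,d)[0,0]
    w=R.T@np.array([u[0],u[1],1]);o=-R.T@t
    return o+w*(z-o[2])/w[2]
def proj(n,X,pose=None):
    k,d,c=K(n);R,t=extr(n,pose)
    return cv2.projectPoints(np.atleast_2d(np.array(X,float)),cv2.Rodrigues(R)[0],t,k,d)[0][:,0]
def crop(im,x0,y0,x1,y1,f,name):
    cv2.imwrite(name,cv2.resize(im[y0:y1,x0:x1],None,fx=f,fy=f,interpolation=cv2.INTER_CUBIC))
def rot(x,y):
    x=np.array(x,float);y=np.array(y,float);x/=np.linalg.norm(x);y/=np.linalg.norm(y)
    return Ro.from_matrix(np.c_[x,y,np.cross(x,y)]).as_quat()
def qdown(yaw): # jaws open along yaw dir
    return rot([0,0,-1],[np.cos(yaw),np.sin(yaw),0])
E
python3 - <<'E'
from h import *
print(Ro.from_quat(arm.read_eef_rot()).as_matrix().round(3))
im=cv2.imread("pics/side0.png");crop(im,220,140,420,330,4,"pics/side0c.png")
im=cv2.imread("pics/scene0.png");crop(im,280,140,420,230,5,"pics/scene0m.png")
E
```

```text
[[-0.002  1.     0.   ]
 [ 0.     0.    -1.   ]
 [-1.    -0.002 -0.   ]]
```

View pics/side0c.png

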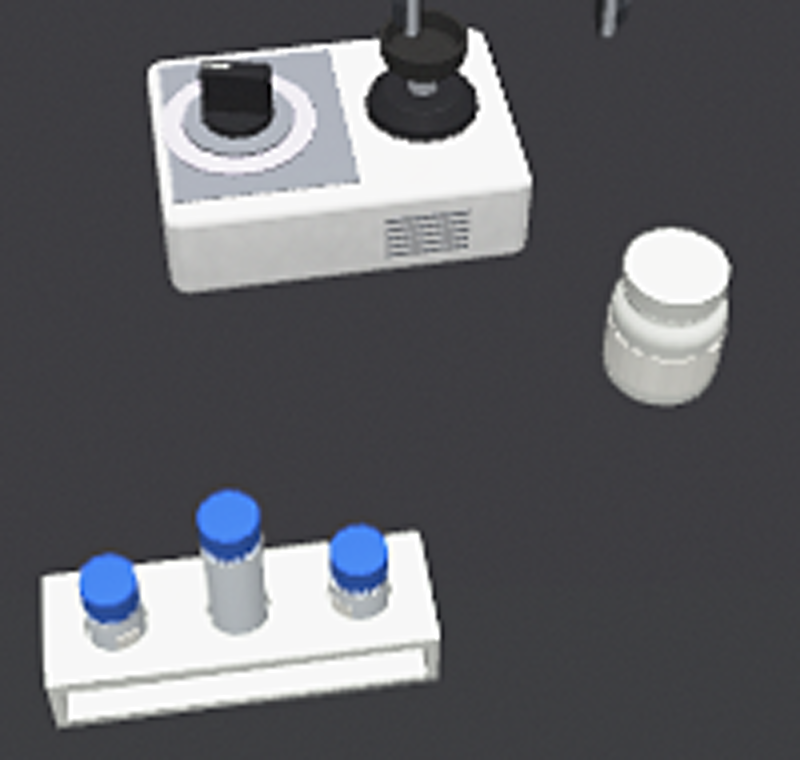

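View pics/scene0m.png

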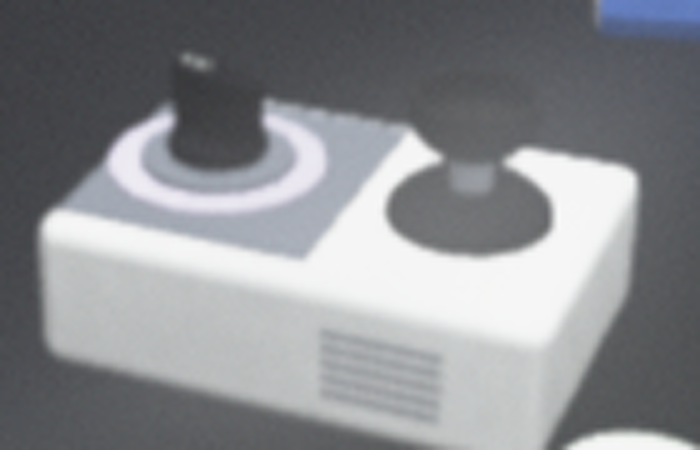

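Run:
```python
from h import *
f=lambda x,y:(220+x/4,140+y/4)
for nm,p,z in [("tallcap",(229,512),.118),("capA",(109,575),.078),("capB",(359,547),.078),("rack FL",(46,686),.04),("rack FR",(438,640),.04),("rack BL",(42,575),.04),("rackBR",(422,532),.04),("jar",(677,262),.085),
 ("dial pt",(212,66),.1205),("ring c",(239,121),.079),("ring left",(163,125),.079),("ring right",(316,121),.079),("cup rim c",(424,42),.13),("mx base L",(178,290),0),("mx baseR",(522,248),0)]:
    print(nm,ray("side",f(*p),z).round(4))
p=(arm.read_tool_pos(),arm.read_eef_rot())
for nm,q,z in [("tab",(117,3),.084),("ptr",(101,40),.1205),("cup",(275,15),.13),("jar",(425,194),.085)]:
    print(nm,ray("wrist",q,z,p).round(4))
for nm,q,z in [("tall",(216,234),.118),("cupc",(280+472/5,140+95/5),.13),("capA",(190,244),.078),("capB",(252,265),.078)]:
    print(nm,ray("scene",q,z).round(4))
```

```text
tallcap [ 0.5176 -0.1951  0.118 ]
capA [ 0.4587 -0.2025  0.078 ]
capB [ 0.5768 -0.188   0.078 ]
rack FL [ 0.4275 -0.2399  0.04  ]
rack FR [ 0.6145 -0.2169  0.04  ]
rack BL [ 0.4183 -0.1776  0.04  ]
rackBR [ 0.6088 -0.1538  0.04  ]
jar [ 0.7534 -0.0085  0.085 ]
dial pt [0.4929 0.1197 0.1205]
ring c [0.5064 0.1179 0.079 ]
ring left [0.4608 0.1149 0.079 ]
ring right [0.5529 0.1173 0.079 ]
cup rim c [0.6173 0.1288 0.13  ]
mx base L [0.4675 0.0526 0.    ]
mx baseR [0.6802 0.0858 0.    ]
tab [0.4871 0.1551 0.084 ]
ptr [0.4914 0.1222 0.1205]
cup [0.6213 0.1342 0.13  ]
jar [ 0.7522 -0.0073  0.085 ]
tall [ 0.5216 -0.1992  0.118 ]
cupc [0.6155 0.1372 0.13  ]
capA [ 0.4607 -0.2051  0.078 ]
capB [ 0.58   -0.1903  0.078 ]
```

Three cameras agree within about 4 mm. Next is one wrist view from above the mixer, to measure the dial, tab and cup.

Run:
```python
from h import *
q=qdown(0.0)
arm.movep([.56,.15,.30],q)
p=(arm.read_tool_pos(),arm.read_eef_rot());im=snapshot("wrist");np.save("p1.npy",np.r_[p[0],p[1]])
cv2.imwrite("pics/w1.png",im);print(p,arm.read_time())
im=snapshot("side");cv2.imwrite("pics/s1.png",im)
```

```text
(array([0.56044945, 0.14917977, 0.30018821]), array([ 0.50012864,  0.49925715, -0.50020119,  0.50041224])) 0.9333
```

View pics/w1.png

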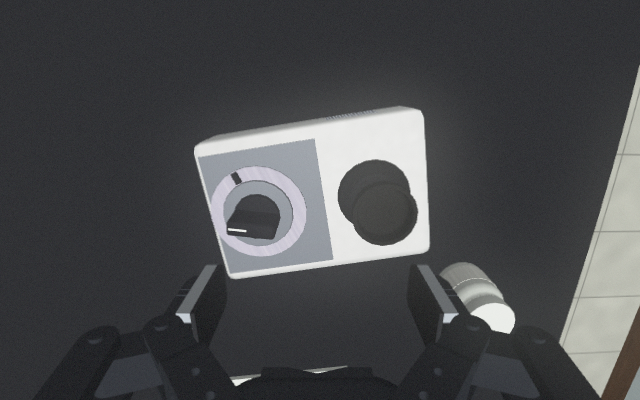

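Run:
```python
from h import *
im=cv2.imread("pics/w1.png");crop(im,185,95,445,285,3,"pics/w1c.png");crop(im,205,155,315,265,5,"pics/w1d.png")
```

```text
(no output)
```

View pics/w1c.png

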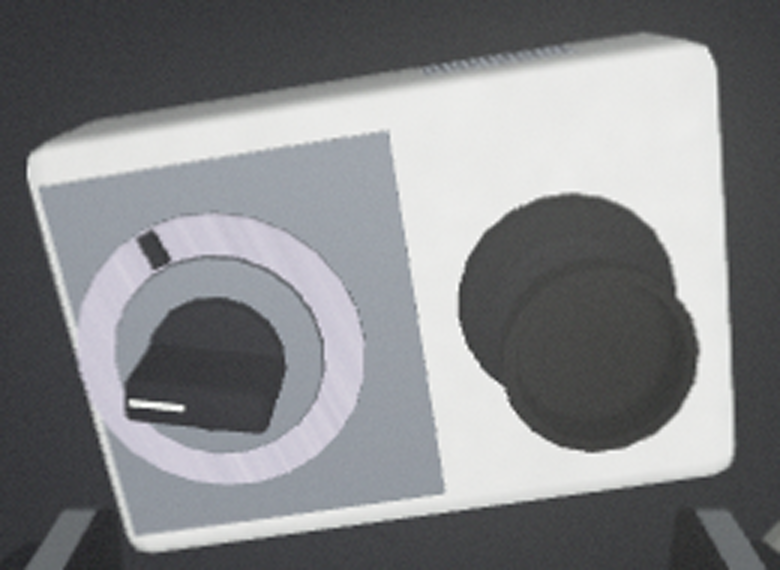

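View pics/w1d.png

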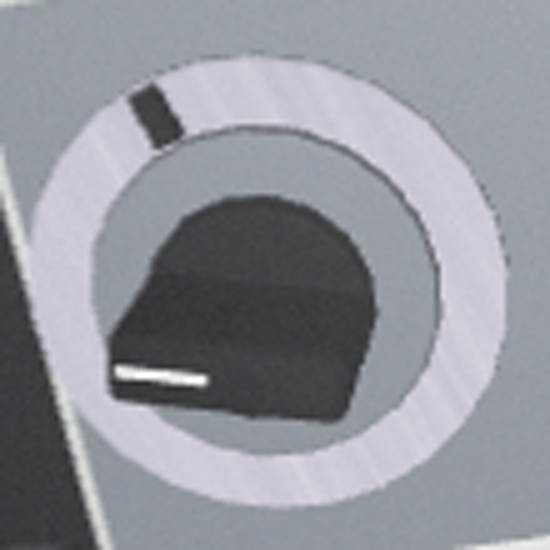

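The crops show the tab at about (236,178), the pointer line from (228,229) to (247,231), the ring centre at about (259,211) and the cup rim centre at about (386,214).

Run:
```python
from h import *
P=np.load("p1.npy");P=(P[:3],P[3:])
d=lambda x,y:(205+x/5,155+y/5); c=lambda x,y:(185+x/3,95+y/3)
r=lambda uv,z:ray("wrist",uv,z,P)
ang=lambda v:np.degrees(np.arctan2(v[1],v[0]))
# ring diameter check
for z in(.079,):
  E=np.array([r(d(*e),z)[:2] for e in [(32,270),(507,270),(270,56),(275,507)]]);print("ring",E.round(4),"diam",E[1]-E[0],E[2]-E[3])
C=np.array([(E[0]+E[1])[0]/2,(E[2]+E[3])[1]/2]);print("ring centre",C)
t=r(d(157,116),.084);ti=r(d(142,92),.084);tj=r(d(172,139),.084)
print("tab",t,"dist",np.linalg.norm(t[:2]-C),"dir from centre",ang(t[:2]-C),"own dir",ang(ti-tj))
a=r(d(115,371),.1205);b=r(d(208,381),.1205);print("pointer",a,b,ang(a-b),"from C",ang(a[:2]-C))
k=[r(d(*e),.1205) for e in [(110,397),(345,421)]];print("bar lower edge",k,ang(k[0]-k[1]),np.linalg.norm(k[0]-k[1]))
u=r(c(389,130),.076);v=r(c(444,492),.076);print("panel edge -> mixer yaw",ang(u-v)-90)
u=r(c(38,187),.076);v=r(c(389,130),.076);print("panel top edge yaw",ang(v-u))
u=r(c(133,531),.076);v=r(c(444,492),.076);print("panel bottom edge yaw",ang(v-u))
L=[r(c(*e),.13) for e in [(504,360),(698,355),(597,262),(597,451)]];print("cup",np.array(L).round(4))
```

```text
ring [[0.4588 0.1252]
 [0.5512 0.1252]
 [0.5077 0.1675]
 [0.5032 0.0735]] diam [9.24549509e-02 1.17246438e-05] [0.00448158 0.09396796]
ring centre [0.50501213 0.12051779]
tab [0.48702704 0.15737096 0.084     ] dist 0.041007551476261894 dir from centre 116.01331504040962 own dir 118.4525371329452
pointer [0.48556201 0.12217404 0.1205    ] [0.50135762 0.12034241 0.1205    ] 173.3856006760949 from C 175.13279126906872
bar lower edge [array([0.48425243, 0.11731172, 0.1205    ]), array([0.52444973, 0.11285666, 0.1205    ])] 173.67572070624877 0.04044341968444643
panel edge -> mixer yaw 8.616973418017551
panel top edge yaw 8.965579499962503
panel bottom edge yaw 8.180060916347545
cup [[0.5904 0.1389 0.13  ]
 [0.6426 0.1403 0.13  ]
 [0.6135 0.1661 0.13  ]
 [0.6173 0.1117 0.13  ]]
```

The measurements agree: ring 92–94 mm across, tab 41 mm from the axis, dial to cup 113 mm, mixer yaw about 8.6°. The bar is at 173.5° and the tab at about 117°. Next I'll grip the dial.

Run:
```python
from h import *
C=[.505,.1205]; y0=np.radians(83.5); y1=np.radians(83.5-56.5)
for y in (y0,y1,y0-np.pi): print(np.degrees(y),arm.ik([*C,.168],qdown(y)))
arm.move_gripper(.55,30)
arm.movep([*C,.235],qdown(y0))
im=snapshot("side");crop(im,200,60,400,230,4,"pics/s2.png")
arm.line_to([*C,.1685],.1)
print(arm.read_tool_pos(),arm.read_ft_force(),arm.read_time())
im=snapshot("side");crop(im,200,60,400,230,4,"pics/s3.png")
```

```text
83.5 [-0.04508165  0.6223317  -0.34954817  1.9409259   0.34280049  0.6359466
  0.84472115]
27.0 [-0.19877912  0.60190292 -0.11627368  1.9457861   0.11655878  0.60023124
  0.08015778]
-96.5 [-0.50924842  0.62446485  0.35452259  1.95557254 -0.3558058   0.62197801
 -1.60843994]
[0.50538816 0.12075729 0.16892193] [-0.69207557  0.74901958 -0.12209644] 3.4333
```

View pics/s3.png

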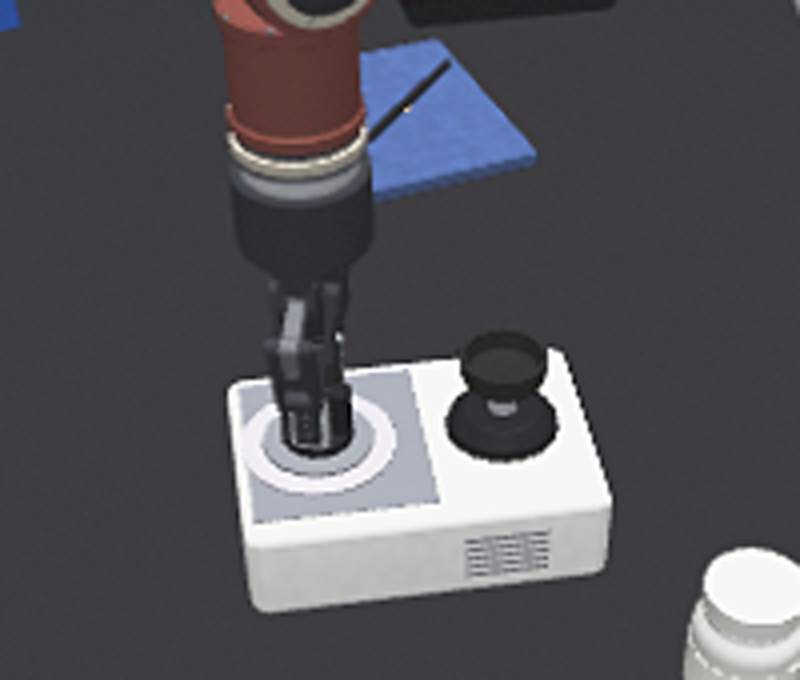

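The fingers straddle the bar and nothing is touching. I'll close and turn in steps.

Run:
```python
from h import *
C=[.505,.1205]
arm.move_gripper(0,30)
print(arm.read_opening(),arm.read_ft_force(),arm.read_wrist_torque())
for a in np.linspace(83.5,83.5-56.8,7)[1:]:
    arm.movep([*C,.1685],qdown(np.radians(a)))
print(arm.read_opening(),arm.read_ft_force(),arm.read_wrist_torque(),arm.read_tool_pos(),arm.read_time())
print(Ro.from_quat(arm.read_eef_rot()).as_matrix()[:,1])
arm.move_gripper(.55)
arm.line_to([*C,.235],.15)
arm.movep([.54,.15,.30],qdown(0))
p=(arm.read_tool_pos(),arm.read_eef_rot());im=snapshot("wrist");np.save("p2.npy",np.r_[p[0],p[1]])
cv2.imwrite("pics/w2.png",im);crop(im,185,95,445,285,3,"pics/w2c.png");print(p,arm.read_time())
```

```text
0.1603882021829328 [-0.60676327 -0.92458875  3.83214295] [-0.04785443  0.08850506 -0.01581329]
0.1564626291840688 [-1.77455856 -1.63014389  8.31702182] [-0.39979349  0.45870367 -0.03654464] [0.50465662 0.11969648 0.16905936] 5.375
[ 0.89140443  0.4532062  -0.00151352]
(array([0.53939378, 0.15016872, 0.29870782]), array([ 0.49858585,  0.50077438, -0.50041862,  0.50021833])) 6.9083
```

View pics/w2c.png

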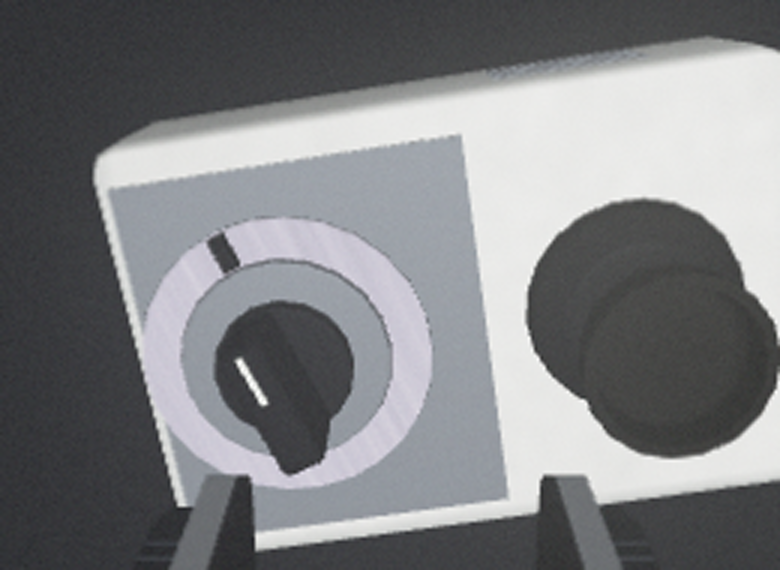

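Run:
```python
from h import *
P=np.load("p2.npy");P=(P[:3],P[3:])
c=lambda x,y:(185+x/3,95+y/3)
r=lambda uv,z:ray("wrist",uv,z,P)
ang=lambda v:np.degrees(np.arctan2(v[1],v[0]))
E=np.array([r(c(*e),.079)[:2] for e in [(142,352),(433,352),(286,216),(288,488)]]);C=np.array([(E[0]+E[1])[0]/2,(E[2]+E[3])[1]/2]);print(E,C)
a=r(c(239,359),.1205);b=r(c(265,405),.1205);print("ptr",a,b,ang(a-b),ang(a[:2]-C))
t=r(c(224,253),.084);print("tab",t,ang(t[:2]-C),ang(r(c(217,236),.084)-r(c(231,270),.084)))
L=np.array([r(c(*e),.13) for e in [(582,365),(779,358),(675,267),(678,458)]]);print("cup",L.round(4))
im=cv2.imread("pics/w2.png");crop(im,225,155,335,260,7,"pics/w2d.png")
```

```text
[[0.45757419 0.1229611 ]
 [0.55167225 0.12334198]
 [0.50576883 0.16790931]
 [0.50322497 0.0737423 ]] [0.50462322 0.12082581]
ptr [0.49620247 0.13685646 0.1205    ] [0.50285162 0.1229693  0.1205    ] 115.58502257409114 117.71251532994339
tab [0.48693782 0.15743974 0.084     ] 115.7816392416219 109.10453428436065
cup [[0.5895 0.1392 0.13  ]
 [0.6424 0.1413 0.13  ]
 [0.6118 0.1665 0.13  ]
 [0.6181 0.1115 0.13  ]]
```

View pics/w2d.png

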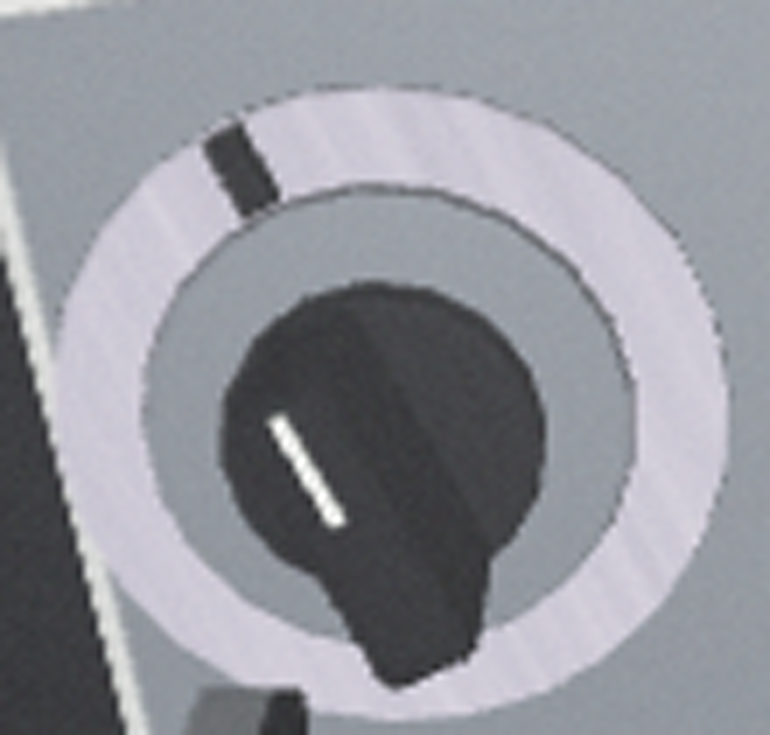

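The pointer is at about 116° and the tab at about 116°, so the dial is set. Next I'll look at the tall tube from above.

Run:
```python
from h import *
for y in (97,-83):
    for X in ([.519,-.197,.30],[.519,-.197,.15],[.6163,.1382,.3]):
        print(y,X,arm.ik(X,qdown(np.radians(y))))
arm.move_gripper(.75)
arm.movep([.49,-.197,.30],qdown(np.radians(97)))
p=(arm.read_tool_pos(),arm.read_eef_rot());im=snapshot("wrist");np.save("p3.npy",np.r_[p[0],p[1]])
cv2.imwrite("pics/w3.png",im);print(p,arm.read_time())
s=snapshot("side");crop(s,200,60,400,260,3,"pics/s4.png")
```

```text
97 [0.519, -0.197, 0.3] [ 0.52857209  0.48629543 -0.31119711  1.70239599  0.17318061  0.97994677
  1.84735228]
97 [0.519, -0.197, 0.15] [ 0.53043193  0.6878202  -0.32451626  1.85433409  0.33933893  0.65369945
  1.69589511]
97 [0.6163, 0.1382, 0.3] [-0.04221851  0.61177728 -0.36773849  1.47915681  0.23451175  1.09419362
  1.23607097]
-83 [0.519, -0.197, 0.3] [ 0.0082946   0.5055382   0.4860234   1.71908199 -0.27490282  0.98512277
 -0.85271042]
-83 [0.519, -0.197, 0.15] [ 0.11312058  0.69048233  0.3315663   1.8679818  -0.35412074  0.64087218
 -0.78796709]
-83 [0.6163, 0.1382, 0.3] [-0.52065436  0.62333697  0.46319947  1.4965202  -0.29824511  1.09218725
 -1.44338444]
(array([ 0.49026928, -0.19632803,  0.3000388 ]), array([-0.0433158 ,  0.7056797 ,  0.04357252,  0.70586212])) 9.125
```

View pics/w3.png

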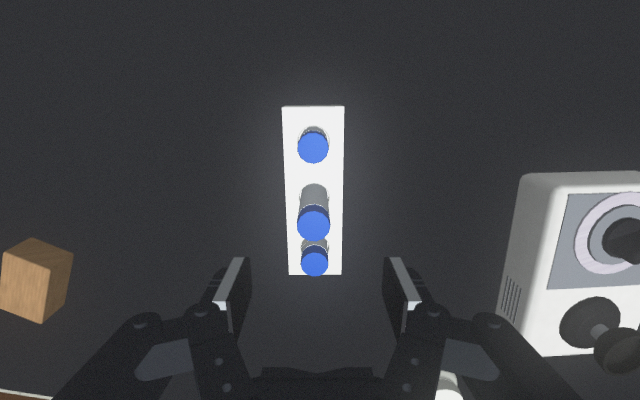

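View pics/s4.png

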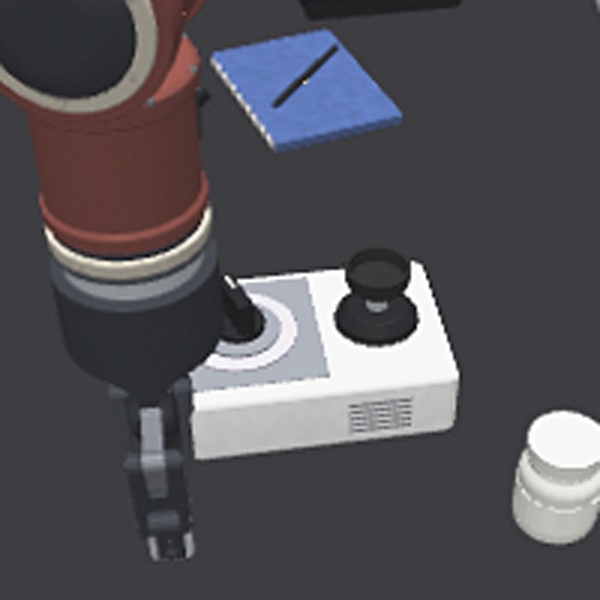

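The tall cap's centre is at (313.5,223), and the short caps are at (313,147) and (314.5,264).

Run:
```python
from h import *
P=np.load("p3.npy");P=(P[:3],P[3:])
for uv,z in [((313.5,223),.118),((313,147),.078),((314.5,264),.078),((283,107),.04),((344,106),.04),((290,274.5),.04),((341,274.5),.04)]: print(uv,ray("wrist",uv,z,P).round(4))
```

```text
(313.5, 223) [ 0.5132 -0.1955  0.118 ]
(313, 147) [ 0.4555 -0.2033  0.078 ]
(314.5, 264) [ 0.5752 -0.1873  0.078 ]
(283, 107) [ 0.4258 -0.2373  0.04  ]
(344, 106) [ 0.4174 -0.1773  0.04  ]
(290, 274.5) [ 0.6145 -0.2119  0.04  ]
(341, 274.5) [ 0.6071 -0.152   0.04  ]
```

The rack centre and tube agree at about (0.516, -0.1955). I'll grip there.

Run:
```python
from h import *
q=qdown(np.radians(97))
arm.movep([.516,-.1955,.215],q)
arm.line_to([.516,-.1955,.150],.1)
f0=arm.read_ft_force();print(f0)
arm.move_gripper(0,60)
print(arm.read_opening(),arm.read_ft_force(),arm.read_tool_pos())
np.save("zg.npy",arm.read_tool_pos())
arm.line_to([.516,-.1955,.27],.12)
print(arm.read_opening(),arm.read_ft_force()-f0,arm.read_tool_pos(),arm.read_time())
cv2.imwrite("pics/sc5.png",snapshot("scene"));cv2.imwrite("pics/s5.png",snapshot("side"))
```

```text
[ 0.30925216  0.59952794 -0.17384287]
0.3251765337744043 [-0.33649539  0.58711465  3.65507004] [ 0.51646791 -0.19571075  0.15076944]
0.32029997536978744 [-0.5174286  -0.45197027 -1.34452667] [ 0.51547621 -0.19537589  0.26912174] 11.9917
```

View pics/sc5.png

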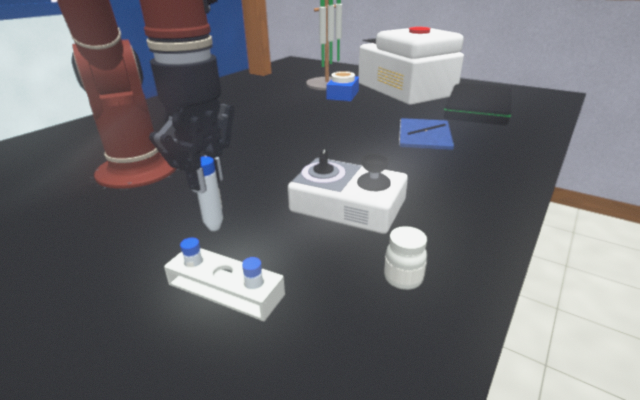

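View pics/s5.png

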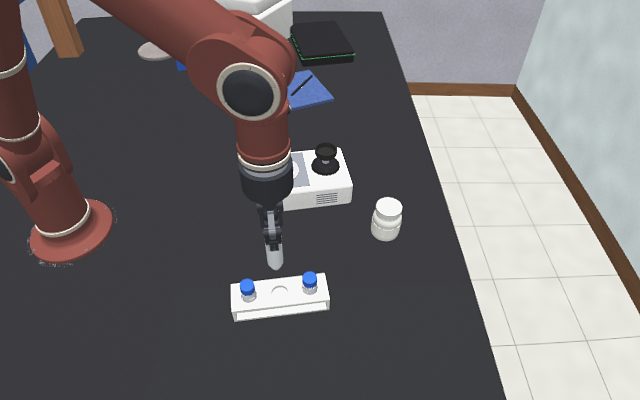

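Run:
```python
from h import *
z=.269
for n in ("scene","side"): print(n,proj(n,[[.516,-.1955,z-.142],[.516,-.1955,z-.06],[.516,-.1955,z-.032]]))
im=cv2.imread("pics/sc5.png");crop(im,150,130,270,250,6,"pics/sc5c.png")
im=cv2.imread("pics/s5.png");crop(im,225,180,325,290,6,"pics/s5c.png")
```

```text
scene [[214.27275136 226.71522776]
 [205.41488424 178.55073659]
 [202.04372749 160.37040396]]
side [[276.02542286 265.32931228]
 [272.7424162  236.51360803]
 [271.49693428 225.46819928]]
```

View pics/sc5c.png

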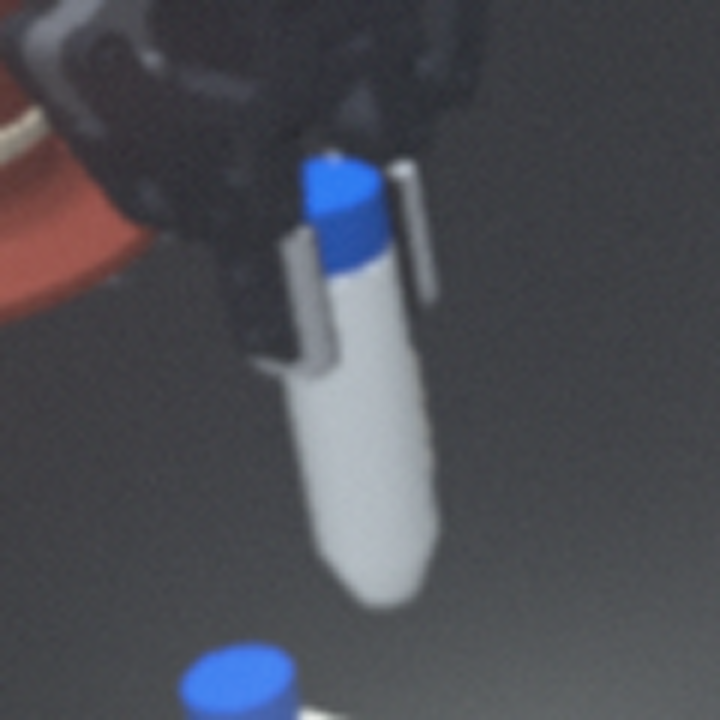

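View pics/s5c.png

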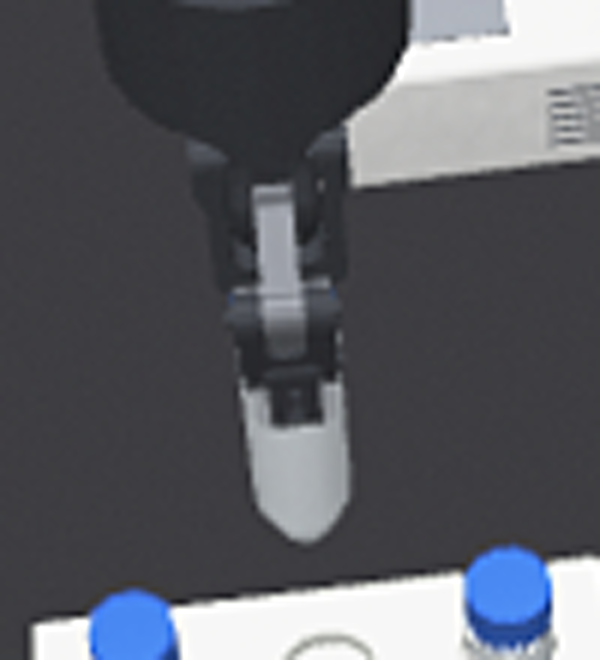

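The tube is upright in the jaws, with its foot within about 2 mm of where I predicted. Both short tubes are undisturbed. Next I'll move over the cup.

Run:
```python
from h import *
q=qdown(np.radians(97))
arm.movep([.516,-.1955,.33],q)
arm.movep([.6163,.1382,.33],q)
arm.line_to([.6163,.1382,.283],.1)
arm.pause(.2)
p=arm.read_tool_pos();print(p,arm.read_ft_force(),arm.read_time(), Ro.from_quat(arm.read_eef_rot()).as_matrix()[:,0])
foot=p-[0,0,.1448]
for n,b in (("scene",(325,100,425,220)),("side",(275,90,375,200))):
    im=snapshot(n);crop(im,*b,5,f"pics/{n}6.png")
    print(n,(proj(n,[foot,[.6163,.1382,.13]])-b[:2])*5)
im=snapshot("wrist");cv2.imwrite("pics/w6.png",im)
```

```text
[0.61667136 0.13833272 0.2839402 ] [ 0.25609633  0.17457182 -0.61584552] 14.5667 [ 1.79757668e-03  4.86615586e-04 -9.99998266e-01]
scene [[252.32997708 273.55941038]
 [249.97380253 294.57283204]]
side [[253.39245301 274.43846952]
 [252.19775721 289.97363452]]
```

View pics/scene6.png

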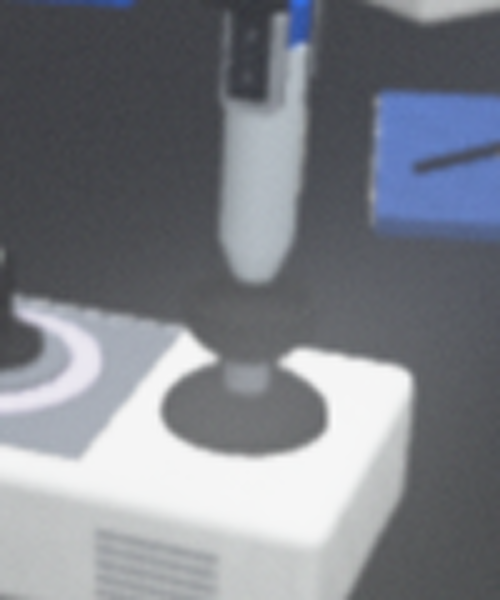

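View pics/side6.png

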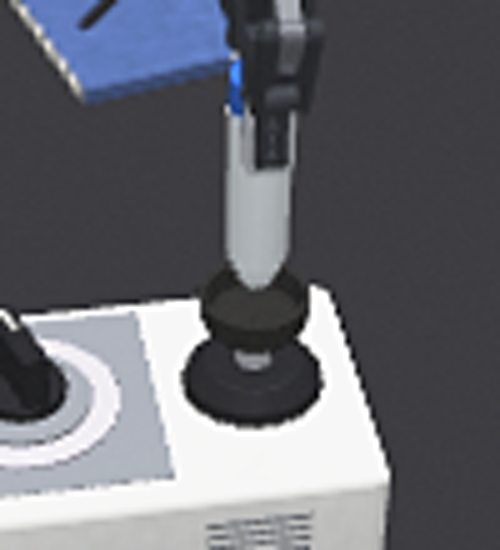

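View pics/w6.png

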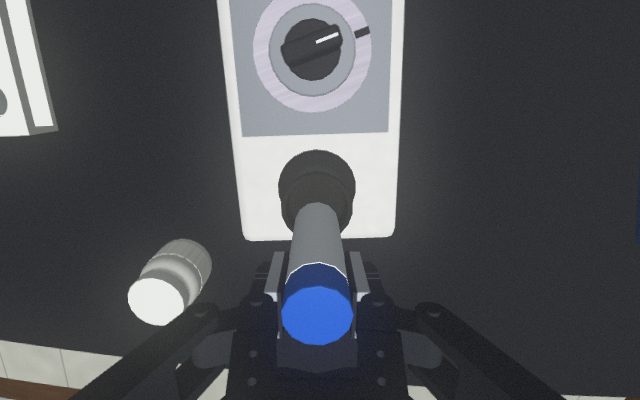

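The foot is over the cup, within 2 mm in both views, and the wrist view shows the pointer line at the tab. I'll descend and watch the force.

Run:
```python
from h import *
arm.pause(.2);f0=arm.read_ft_force()
for z in np.r_[.270,.266,np.arange(.264,.2525,-.001)]:
    arm.line_to([.6158,.1382,z],.02);arm.pause(.15)
    f=arm.read_ft_force()-f0;p=arm.read_tool_pos()
    print(round(z,4),p.round(4),f.round(2),round(p[2]-.1448,4))
    if f[2]>7.3: break
print(arm.read_time(),arm.read_opening())
```

```text
0.27 [0.6159 0.1382 0.2702] [-0.18 -0.18 -0.48] 0.1254
0.266 [0.6158 0.1382 0.266 ] [-0.31 -0.35  0.42] 0.1212
0.264 [0.6158 0.1382 0.264 ] [ 0.42 -0.47  0.51] 0.1192
0.263 [0.6158 0.1382 0.263 ] [0.21 0.3  0.57] 0.1182
0.262 [0.6158 0.1382 0.262 ] [ 0.76  0.57 -0.  ] 0.1172
0.261 [0.6158 0.1382 0.261 ] [-0.62  0.28 -0.18] 0.1162
0.26 [0.6158 0.1382 0.26  ] [0.02 0.21 0.54] 0.1152
0.259 [0.6158 0.1382 0.259 ] [ 0.28 -0.08 -0.05] 0.1142
0.258 [0.6159 0.1382 0.2585] [-0.96  0.99  4.03] 0.1137
0.257 [0.6159 0.1383 0.2571] [-0.27 -0.24  4.6 ] 0.1123
0.256 [0.6159 0.1382 0.2561] [-1.15 -0.23  5.08] 0.1113
0.255 [0.6159 0.1382 0.2551] [-0.23 -1.77  5.43] 0.1103
0.254 [0.6159 0.1382 0.2542] [-0.74  0.15  5.66] 0.1094
0.253 [0.6159 0.1382 0.2533] [-0.29 -0.81  6.85] 0.1085
21.1667 0.32241124587360853
```

Contact came at z≈0.2586, as predicted, and the force follows the spring. Next is the last 1.8 mm.

Run:
```python
from h import *
arm.line_to([.6158,.1382,.2512],.02);arm.pause(.5)
F=[]
for i in range(12): F.append(arm.read_ft_force());arm.pause(.03)
p=arm.read_tool_pos();print(p,np.mean(F,0)-[.2,.2,-.6],arm.read_time(),arm.read_opening())
foot=p-[0,0,.1448]
for n,b in (("scene",(280,100,420,220)),("side",(245,90,375,210))):
    crop(snapshot(n),*b,5,f"pics/{n}7.png");print((proj(n,[foot,[.6163,.1382,.13],[.6163,.1382,.123]])-b[:2])*5)
cv2.imwrite("pics/w7.png",snapshot("wrist"))
```

```text
[0.61593885 0.13824994 0.25173461] [-1.08412777 -0.6356551   7.1096518 ] 22.3167 0.3252061844724152
[[470.88765267 346.43839026]
 [474.97380253 294.57283204]
 [473.9499935  310.56085312]]
[[400.42117739 327.79097612]
 [402.19775721 289.97363452]
 [401.88419143 301.60018088]]
```

View pics/scene7.png

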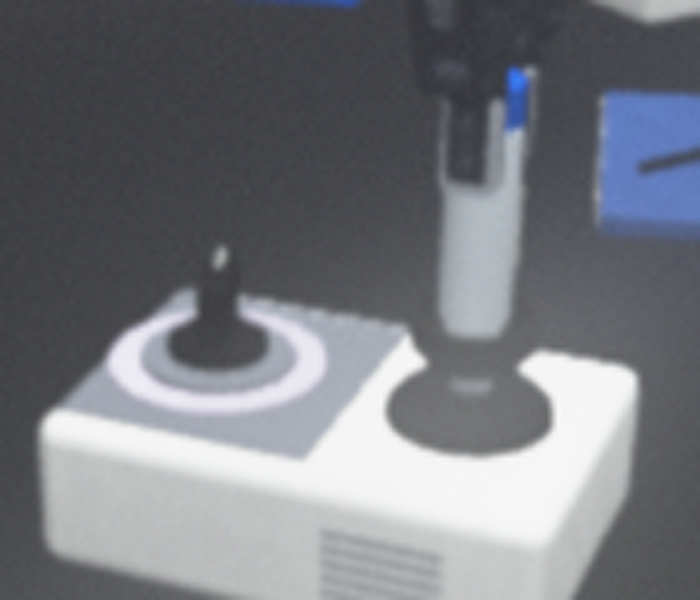

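View pics/side7.png

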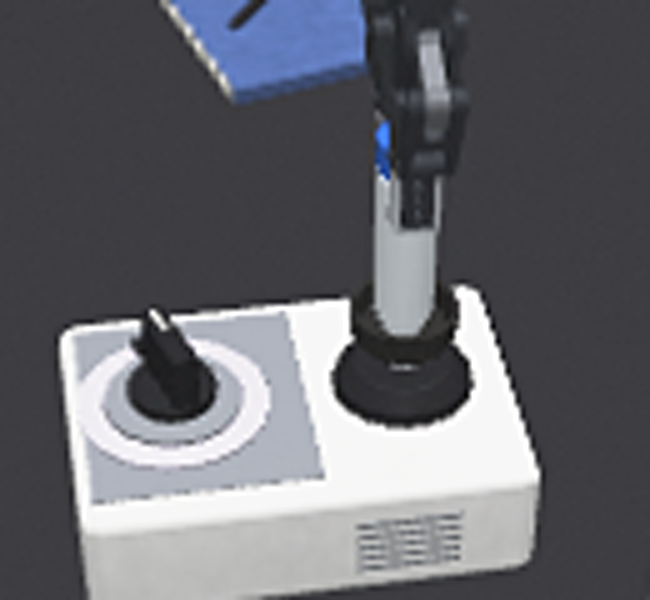

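View pics/w7.png

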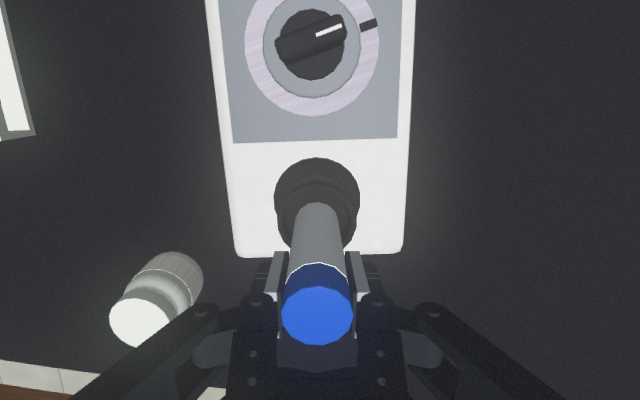

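The force is about 7.1 N, so the cup is pressed about 6–7 mm. The tube is upright and centred in the cup, and the dial points to the tab. I'll hand it in.

Run:
```python
from h import *
ticket.finish_job();print(arm.read_time(),arm.read_tool_pos(),arm.read_ft_force())
```

```text
the job is handed in; nothing more can be done
the job is handed in; nothing more can be done
```

I set the dial to the marker tab, then moved the tall tube from the rack into the mixer's rubber cup. I handed the job in with the tube still gripped and the cup pressed about half-way, at about 22 s of the 51 s allowed. The hand-in gives no verdict.

What the last checks showed:

- **Dial:** I turned it about 57° clockwise. The pointer line then read about 116° and the tab about 116°, each good to 1–2°. The last wrist picture still shows them lined up. One rough reading of the tab's direction from its own short edges gave 109°; I went with its direction from the dial axis, measured twice.
- **Cup:** The foot touched the floor at about 114 mm height, as predicted. The final upward force was about 7.1 N, which by the given spring is about 6.2 mm of press. The height change gives about 7 mm; both are inside the 4–10 mm limit.
- **Tube:** It looks upright and within about 2 mm of the cup's axis in the side and scene views. The gripper opening stayed steady while pressing, and the fingertips are well above the cup rim.
- **Other objects:** I never touched the short tubes or the jar, and they looked unmoved in pictures after the lift. The marker tab measured within 0.1 mm of its first position after I turned the dial.

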